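# Inspect a bracket weld with a loupe at focal height

## Task

Pick up the loupe and check the weld bead on the steel bracket through it: keeping the loupe level and its rim at the height of the black collar on the bracket's upright post, bring the lens over the end of the bead next to the bolt head, then follow the bead slowly (about 2 cm a second) round its bend to the other end. Finish there still holding the loupe still, level and at collar height over that end; do not let it touch the bracket, do not shift the collar, and leave the other things on the table where they are.

Things in the scene. Friction and masses are not known exactly. Their poses are not given: they have to be found in the camera images.
- loupe: reading loupe, dark steel rim, straight black handle, 95 to 160 g. Origin: handle's middle, the place to grip; x along the handle to the lens, z up, normal to the lens. Handle x -52 to 33 mm, flat sides, 16 mm wide (y), 18 high (z); then a thin neck; rim outer radius 32, 10 high, centred at x 85 mm. At the start it lies level on the rest, handle middle 45 mm above the table.
- lens (a point): centre of the lens, half-way up the 10 mm high rim, 85 mm ahead of the loupe's origin along its x, at the handle's mid-height
- rest: fixed wooden rest, base 190 x 90 x 10 mm. Origin on the table below the handle's middle, x along the loupe. Two blocks, tops 40 mm above the table, carry the rim; a fork, 33 to 47 mm behind the origin, 35 mm wide, cheek tops 48 mm up, carries the handle's tail. Between them the handle is free at the sides and down to the base. The loupe lifts straight up.
- bracket: fixed steel bracket on a board that reaches -80 to 95 mm in x and y. Origin on the table; x away from the robot at yaw 0, z up. Tube stub 38 mm high; bolt head at (-55, 74) mm; bare steel post, 10 mm across, at (75, 0), top 150 mm above the table. The weld bead runs as a dog-leg (-40, 55), (10, 15), (10, -50) mm, its top 20 mm above the table.
- focus_mark (a point): centre, half-way up, of the black collar (22 mm across, 10 mm high) on the post; its height is the height for the lens centre. It differs from run to run, 78 to 113 mm above the table. The collar would slide along the post if pushed hard.
- seam_start (a point): end of the bead next to the bolt head, on top of the bead
- seam_mid1 (a point): half-way along the bead's first straight, on top
- seam_bend (a point): bend of the bead, on top
- seam_mid2 (a point): half-way along the bead's second straight, on top
- seam_end (a point): other end of the bead (away from the bolt head), on top
- screwdriver: bystander: screwdriver lying flat, 190 mm long, in the middle of the table
- socket: bystander: steel wrench socket standing upright, 26 mm across, 30 mm high, in the middle of the table; origin under its centre
- tape: bystander: roll of tape lying flat, 76 mm across, 24 mm high, in the middle of the table; origin under its centre
- jar: bystander: closed jar, 60 mm across, 60 mm high, at the left; origin under its centre
- sandblock: bystander: cork sanding block 110 x 65 x 28 mm, at the right; origin under its centre
- pencil: bystander: flat carpenter's pencil 170 x 14 x 9 mm lying crosswise near the robot, right of the middle
- knife: bystander: filling knife (spatula) 200 mm long lying crosswise near the robot, left of the middle
Not all that is in view belongs to the job. Leave any green or pink look-alike of the loupe alone.

How it is judged:
By the outcome, as a careful person would: the job done as asked, in the order asked, and still so for the second after the job is handed in, while the arm keeps its last pose, push and grip.
It also fails if it takes over 64 s, if anything falls off the work surface, if the arm or the gripper's body presses on something with over 40 N, if the wrist force passes 120 N, or if a joint passes its speed limit or range.

## Robot

A 6-joint arm with a two-finger parallel gripper is mounted at the origin on the work surface. World frame = base frame: x ahead of the robot, y to its left, z up, the work surface at z = 0. Lengths are in m, angles in rad, forces in N, time in s.
With the tool pointing down it reaches from about 0.425 to 0.95 m from the base axis. Payload 3.5 kg.
Tool frame: the origin (TCP) lies between the finger pads; the fingertips stand 22 mm ahead of it and the grasp point (between the pads) lies 3 mm ahead of it (ctrl.nose_length is the z of the fingertips in the tool frame, in m); z points along the fingers, y is the line along which they close (so a half turn about z gives the same grasp; the last joint's range is limited). The gripper opens to 85 mm and grips with 20 to 120 N. Pads are 22 mm wide; open, the fingers measure 114 mm over their backs; the gripper's body (76 mm by 85 mm) begins 54 mm behind the grasp point. The pads swing forward as they close: fully open they stand 13 mm farther back than shut.
Start: joints at [1.123, 0.286, 1.577, -0, 1.279, -0.15], TCP at [0.198, 0.645, 0.253] pointing down, gripper open.
Joint ranges: [-2.77, 2.77], [-0.9, 2.22], [0.21, 2.48], [-1.53, 4.67], [0.24, 2.81], [-2.84, 2.84]. Speed limits (rad/s): [2.79, 2.79, 3.14, 3.14, 3.14, 3.14].

## Interface

Orientations are given as a unit quaternion [x, y, z, w].
In Python, from plant import ctrl gives the robot as it stands. The module is installed in compiled form; this text tells all that it offers.
- The arm moves only by the tool send_rows, never from a script. Its argument "rows" is text: rows parted by semicolons, each of 7 numbers parted by spaces: the turn, a rotation vector about the tool's x, y, z in a scale on which 1.0 is 360 degrees, then the shift along the tool's x, y, z in normalised numbers (1 is 600 mm), then the opening, from -1 (shut) to 1 (fully open). A call has 1 to 8 rows; each row is the pose to reach, as a shift and turn from the pose commanded when the call began, along the tool's axes at that moment; what a row does not reach only later rows make up. A row lasts 1/8 s, in which the tool goes at most 62.5 mm and 10.7 degrees, less where a joint would pass 70% of its speed; a pose out of reach is approached as far as the arm can. A call with a gripper value outside its range is refused whole. The fingers move at their own pace and stop on an object; "grip_force" is the grip in N (left out, the last holds). Time passes only in rows, so rows that repeat a pose let the fingers close. It gives the time, the measured TCP pose, the force, the opening and the grip force at its end, in the units of the state.
- ctrl.get_state(): the state, without advancing time (a new reading comes with each control period).
- ctrl.read_camera(name): name is "scene" or "top" or "wrist"; returns a dict with "color" (420x560x3 uint8, red, green, blue), "fx", "fy", "cx", "cy" (pixels), "extrinsics" (4x4, takes a point from world to camera coordinates). Camera axes: x right, y down, z forward; pixel columns grow to the right and rows downward; lengths in m; the calibration is good to about 2 mm. A picture is of the moment at which its call begins. There is no depth.
- ctrl.sign_off(): hands the job in; it is judged then, once.
Trained networks look in a picture, given as the dict that the camera call returned (one of the last four; its "shot" number tells which), for a name from the list of things; names that differ only in an ending like _2 or _b are one class to them, and where a whole thing is asked for, a point or a joint stands for the part that bears it (a point fixed in the world has none). Each returns a list of dicts, best first, with "p" (0 to 1); they miss things now and then, are a little off and sometimes report something else, mostly with a low value. They report only what shows in the picture. A call takes as long as a camera call. They do not tell look-alikes from the thing itself.
- ctrl.look_for(picture, target): "position" ([x, y, z] in m, in the coordinates of the camera as it stood for that picture, good to about 4 mm: the middle of the surface that is visible of it).
The state is a dict: "time": time; "qpos": joint angles; "dq": joint speeds; "joint_efforts": joint torques, N m; "eef_pos": TCP position; "tcp_rot": TCP orientation; "contact_force": force on the tool from outside, world axes, zero at the start; "wrist_torque": the same for the moment, N m; "opening": opening from 0.0 (shut) to 1.0 (fully open); "finger_force": force on a finger pad.
Only numpy, scipy, OpenCV 4.12 (cv2) and the standard library are available. Lean on these libraries where they do the work, as an engineer would, in place of code of your own. Each camera call takes 0.05 s, during which the arm holds its last target. There are 200 camera calls.

## Working session

There is one attempt and no reset: what is moved stays moved. The work goes in short steps, Python scripts to look and compute and a tool call to move; the robot and the scene stay as the last step left them, time stands still between calls to the robot, and variables do not carry over. Pictures are saved under pics/ and viewed, at most 11 in all, crops included, and the job is handed in when it is done.

Besides the shell and the picture viewer there is one more tool, called after "Call:" by a JSON object that holds its "fn" and its "kwargs", one argument or row to a line. send_rows: Moves the arm, as the interface text tells. Its arguments: {"type":"object","properties":{"rows":{"type":"string"},"grip_force":{"type":"number"}},"required":["rows"]}

```bash
mkdir -p pics; cat > h.py <<'E'
import numpy as np, cv2
from plant import ctrl
from scipy.spatial.transform import Rotation as R
def w(pic,p):
    E=np.array(pic["extrinsics"]); return np.linalg.inv(E)@np.r_[p,1]
def px(pic,P):
    c=np.array(pic["extrinsics"])@np.r_[P,1]; return pic["fx"]*c[0]/c[2]+pic["cx"],pic["fy"]*c[1]/c[2]+pic["cy"]
def save(pic,n): cv2.imwrite("pics/"+n+".png",pic["color"][:,:,::-1])
def find(pic,names,k=3):
    for n in names:
        for d in ctrl.look_for(pic,n)[:k]:
            P=w(pic,d["position"])[:3]; print(n,round(d["p"],2),P.round(4),np.round(px(pic,P)))
E
python3 - <<'E'
from h import *
s=ctrl.get_state();print(s)
for c in("scene","top"):
    p=ctrl.read_camera(c);save(p,c+"0");print(c,np.linalg.inv(p["extrinsics"])[:3,3],p["fx"])
    find(p,["loupe","lens","rest","bracket","focus_mark","seam_start","seam_mid1","seam_bend","seam_mid2","seam_end","screwdriver","socket","tape","jar","sandblock","pencil","knife"],2)
E
```

```text
{'time': 0.0, 'qpos': array([ 1.12301077e+00,  2.87190846e-01,  1.57818021e+00, -2.80242025e-05,
        1.27861831e+00, -1.50010743e-01]), 'dq': array([-0.0001438 , -0.00110524, -0.00146466, -0.00014975,  0.00021198,
        0.00035024]), 'joint_efforts': array([-1.10425332e-03, -4.05974042e+01, -2.92631990e+01, -1.71241122e-04,
        5.70982753e-03, -7.96988246e-06]), 'eef_pos': array([0.19775735, 0.64474136, 0.2519286 ]), 'tcp_rot': array([ 1.48333827e-01,  9.88936621e-01, -1.14917574e-03, -3.40059076e-04]), 'contact_force': array([0.34986624, 0.34395645, 0.35998907]), 'wrist_torque': array([ 0.00271866, -0.00162515, -0.00545893]), 'finger_force': 0.0, 'opening': 1.0005974792495853}
scene [ 1.12309233 -0.47366818  0.85433281] 412.6924844637282
loupe 0.91 [ 0.2551 -0.3549  0.0092] [131. 214.]
loupe 0.68 [ 0.2775 -0.5677  0.011 ] [ 53. 253.]
lens 0.85 [ 0.2807 -0.5629  0.0115] [ 56. 253.]
lens 0.78 [ 0.64   -0.1985  0.0469] [251. 277.]
rest 0.55 [ 0.622  -0.2222  0.012 ] [239. 285.]
bracket 0.76 [0.5999 0.2428 0.0194] [375. 203.]
focus_mark 0.6 [0.6605 0.2494 0.1075] [400. 192.]
s
[... 1390 characters left out ...]
05] [210. 180.]
seam_mid2 0.43 [ 0.6032 -0.209   0.0124] [339. 176.]
seam_end 0.94 [0.5832 0.2552 0.0151] [209. 179.]
screwdriver 0.52 [ 0.4172 -0.0052  0.0236] [280. 227.]
socket 0.38 [ 0.5901 -0.0265  0.0267] [287. 178.]
socket 0.31 [0.5811 0.2499 0.0182] [210. 180.]
tape 0.8 [0.7069 0.0084 0.0281] [278. 145.]
tape 0.44 [0.5815 0.2518 0.0184] [209. 180.]
jar 0.72 [0.5707 0.4684 0.0608] [145. 180.]
jar 0.58 [ 0.6489 -0.1961  0.0474] [336. 162.]
sandblock 0.7 [ 0.4185 -0.0059  0.0227] [281. 227.]
sandblock 0.57 [ 0.4829 -0.5143  0.0289] [426. 211.]
pencil 0.77 [ 0.4161 -0.2342  0.0079] [345. 229.]
pencil 0.35 [ 0.6035 -0.2115  0.0107] [339. 176.]
knife 0.58 [0.393  0.2747 0.0059] [202. 232.]
```

View pics/scene0.png

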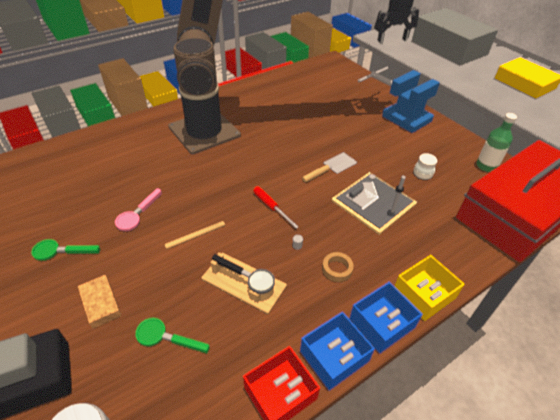

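View pics/top0.png

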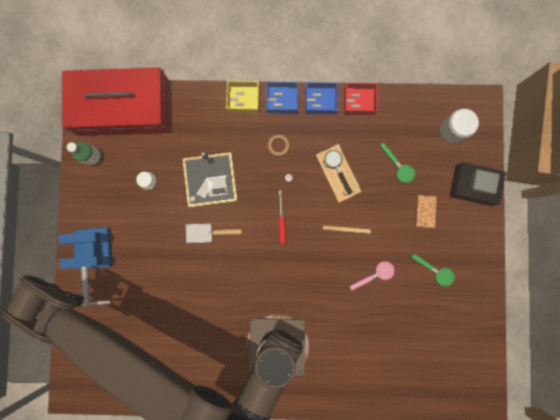

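The steel loupe with the black handle lies on the rest (scene 240,272; top 338,170). The look-alikes are green at scene (65,249) and (170,335) and pink at (138,208). Only the one on the rest fits: dark rim, black handle, on wood. The bracket is at scene (375,202), with its post and collar at about (402,183).

```bash
cat >> h.py <<'E'
def go(pos,yaw,st=None):
    "shift/turn for tool down with tool x at yaw(world,deg)"
    s=st or ctrl.get_state(); R0=R.from_quat(s["tcp_rot"]); c,q=np.cos(np.radians(yaw)),np.sin(np.radians(yaw))
    Rt=R.from_matrix(np.array([[c,q,0],[q,-c,0],[0,0,-1]]))
    print("turn",np.degrees((R0.inv()*Rt).as_rotvec()).round(2),"shift",(R0.inv().apply(np.array(pos)-s["eef_pos"])*1e3).round(1))
E
python3 - <<'E'
from h import *
p=ctrl.read_camera("wrist");s=ctrl.get_state()
E=np.linalg.inv(p["extrinsics"]);T=np.eye(4);T[:3,:3]=R.from_quat(s["tcp_rot"]).as_matrix();T[:3,3]=s["eef_pos"]
print((np.linalg.inv(T)@E).round(3),p["fx"])
i=cv2.imread("pics/scene0.png");t=cv2.imread("pics/top0.png")
f=lambda a:cv2.resize(a,(400,400),interpolation=cv2.INTER_CUBIC)
cv2.imwrite("pics/crop.png",np.hstack([f(i[225:325,190:290]),f(i[150:250,325:425])]))
go([.50,.25,.36],162.9); go([.5,.25,.36],205)
E
```

```text
[[ 0.    -0.959 -0.283  0.072]
 [ 1.     0.     0.001 -0.   ]
 [-0.001 -0.283  0.959 -0.122]
 [ 0.     0.     0.     1.   ]] 308.57785604985276
turn [-0.   -0.    0.03] shift [-404.7 -289.2 -106.7]
turn [ -0.    -0.   -42.07] shift [-404.7 -289.2 -106.7]
```

View pics/crop.png

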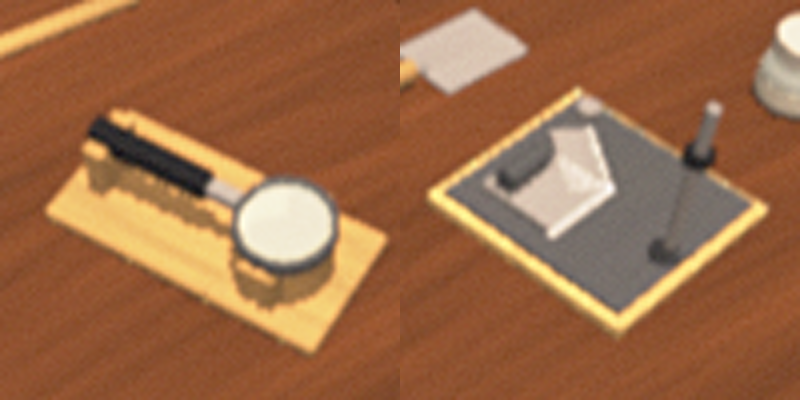

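The crop shows the steel-rimmed, black-handled loupe on the rest. It also shows the bracket with its black collar on the post at about scene (400,189).

The manual's scale: shifts go in shares of 600 mm and turns go in shares of 360 degrees. Converting my numbers, -404 mm is -0.6733, -354 mm is -0.59, -20 degrees is -0.0556.

Call:
{"fn": "send_rows", "kwargs": {
  "rows": "0 0 0 -0.0833 -0.06 -0.0217 1;0 0 0 -0.1683 -0.12 -0.045 1;0 0 0 -0.2533 -0.18 -0.0667 1;0 0 -0.0111 -0.3367 -0.2417 -0.0883 1;0 0 -0.0222 -0.4217 -0.3017 -0.1117 1;0 0 -0.0333 -0.505 -0.3617 -0.1333 1;0 0 -0.0444 -0.59 -0.4217 -0.155 1;0 0 -0.0556 -0.6733 -0.4817 -0.1783 1"
}}

```text
time: 2.85
eef_pos: [0.4955, 0.2551, 0.3592]
tcp_rot: [-0.027, 1.0, 0.0, 0.0]
contact_force: [-0.5, -0.2, -0.2]
opening: 0.999
finger_force: 0.0
```

Call:
{"fn": "send_rows", "kwargs": {
  "rows": "0 0 0 0 0 0 1;0 0 0 0 0 0 1"
}}

```text
time: 3.1
eef_pos: [0.4944, 0.2568, 0.3584]
tcp_rot: [-0.025, 1.0, 0.0, -0.0]
contact_force: [-0.3, 0.5, -0.5]
opening: 1.0
finger_force: 0.0
```

```bash
python3 - <<'E'
from h import *
s=ctrl.get_state();print(s["time"],s["eef_pos"],s["qpos"])
p=ctrl.read_camera("wrist");save(p,"w1");np.savez("w1.npz",**{k:np.array(v) for k,v in p.items()})
find(p,["bracket","focus_mark","seam_start","seam_mid1","seam_bend","seam_mid2","seam_end"],2)
go([.54,-.24,.30],205)
E
```

```text
3.1 [0.49443675 0.25684151 0.35835584] [ 2.96748315e-01 -3.72834257e-02  1.74285096e+00  6.04853065e-04
  1.43645771e+00 -1.32434652e+00]
bracket 0.65 [0.5748 0.2527 0.0139] [277. 219.]
bracket 0.54 [0.6506 0.2553 0.1121] [276. 295.]
focus_mark 0.45 [0.6483 0.2532 0.1131] [274. 293.]
seam_start 0.81 [0.5839 0.2564 0.018 ] [279. 225.]
seam_mid1 0.82 [0.5755 0.2549 0.0174] [279. 220.]
seam_mid1 0.18 [0.399  0.2711 0.0024] [296. 103.]
seam_bend 0.9 [0.5784 0.2549 0.0149] [279. 221.]
seam_mid2 0.82 [0.5755 0.2549 0.0174] [279. 220.]
seam_mid2 0.18 [0.399  0.2711 0.0024] [296. 103.]
seam_end 0.71 [0.5784 0.2604 0.0169] [282. 222.]
turn [-0.000e+00 -1.000e-02 -2.199e+01] shift [ -19.6 -499.2   58.4]
```

View pics/w1.png

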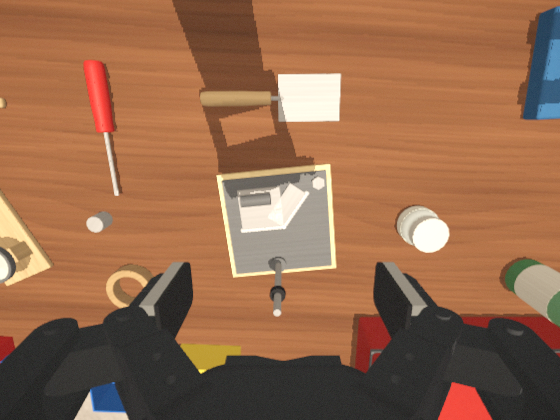

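The wrist view shows the board corners at about (218,176), (330,166), (336,267) and (234,277). The bolt head is at (318,183), the bead runs from (305,190) round to (245,228), and the black collar is at (277,294). Next I'll take a second wrist view from between the bracket and the loupe.

In the tool's units: -260 mm is -0.4333, -248 mm is -0.4133.

Call:
{"fn": "send_rows", "kwargs": {
  "rows": "0 0 0 0.0083 -0.1033 0 1;0 0 0 0.0167 -0.2067 0 1;0 0 0 0.025 -0.31 0 1;0 0 0 0.0333 -0.4133 0 1;0 0 0 0.0333 -0.4333 0 1;0 0 0 0.0333 -0.4333 0 1;0 0 0 0.0333 -0.4333 0 1"
}}

```text
time: 4.38
eef_pos: [0.4881, -0.0025, 0.3585]
tcp_rot: [-0.027, 1.0, 0.0, -0.0]
contact_force: [0.7, -0.2, -0.1]
opening: 1.002
finger_force: 0.0
```

```bash
python3 - <<'E'
from h import *
from scipy.optimize import least_squares
s=ctrl.get_state();print(s["time"],s["eef_pos"],np.abs(s["dq"]).max())
p=ctrl.read_camera("wrist");save(p,"w2");np.savez("w2.npz",**{k:np.array(v) for k,v in p.items()})
find(p,["loupe","lens","rest","focus_mark","bracket"],2)
t=ctrl.read_camera("top");sc=ctrl.read_camera("scene")
np.savez("t.npz",**{k:np.array(v) for k,v in t.items()});np.savez("s.npz",**{k:np.array(v) for k,v in sc.items()})
w1=np.load("w1.npz")
def quad(pic,c0):
    # board: grey+white+yellow = not wood
    im=pic["color"][...,::-1].copy();h=cv2.cvtColor(im,cv2.COLOR_BGR2HSV)
    m=((h[...,0]>20)&(h[...,0]<35)&(h[...,1]>60)&(h[...,2]>120)).astype(np.uint8)
    u,v=map(int,c0);k=np.zeros_like(m);r=90;k[max(0,v-r):v+r,max(0,u-r):u+r]=1;m*=k
    m=cv2.morphologyEx(m,cv2.MORPH_CLOSE,np.ones((5,5)))
    cs,_=cv2.findContours(m,cv2.RETR_EXTERNAL,cv2.CHAIN_APPROX_NONE)
    c=cv2.convexHull(max(cs,key=lambda c:cv2.contourArea(cv2.convexHull(c))))
    for e in np.linspace(2,15,27):
        a=cv2.approxPolyDP(c,e,True)[:,0]
        if len(a)<=4: break
    return a.astype(float)+0.0
C=np.array([[-80,-80],[-80,95],[95,95],[95,-80]])/1e3
def P(x,q,z): c,s_=np.cos(x[2]),np.sin(x[2]);return np.c_[x[0]+c*q[:,0]-s_*q[:,1],x[1]+s_*q[:,0]+c*q[:,1],np.full(len(q),z)]
for n,pic in(("w1",w1),("w2",p),("top",t),("scene",sc)):
    g=quad(pic,px(pic,[.585,.25,.005]))
    if len(g)!=4: print(n,"bad",g);continue
    def res(x,z):
        out=[]
        for Q in P(x,C,z):
            e=g-np.array(px(pic,Q));out.append(e[np.argmin((e**2).sum(1))])
        return np.ravel(out)
    for z in(.004,.010):
        r=least_squares(res,[.583,.25,.08],args=(z,));print(n,z,r.x.round(4),"rms",np.sqrt((r.fun**2).mean()).round(2),g.tolist() if z==.004 else "")
E
```

```text
4.375 [ 0.48806131 -0.0025426   0.35853155] 0.01171952090458285
loupe 0.83 [ 0.2933 -0.3632  0.0131] [17.  7.]
loupe 0.61 [ 0.605  -0.2105  0.0534] [139. 243.]
lens 0.91 [ 0.649  -0.4201  0.014 ] [ 23. 252.]
lens 0.85 [ 0.6072 -0.2131  0.0495] [138. 243.]
rest 0.97 [ 0.587  -0.2058  0.0134] [152. 223.]
focus_mark 0.52 [0.6492 0.2496 0.114 ] [461. 307.]
focus_mark 0.45 [ 0.5872 -0.205   0.0088] [154. 222.]
bracket 0.72 [0.5717 0.2517 0.0126] [438. 228.]
w1 0.004 [0.6699 0.3006 0.2922] rms 35.66 [[335.0, 262.0], [335.0, 267.0], [283.0, 272.0], [331.0, 255.0]]
w1 0.01 [0.6671 0.2999 0.2923] rms 36.25 
w2 0.004 [0.5695 0.2477 0.1026] rms 7.22 [[496.0, 177.0], [486.0, 277.0], [384.0, 262.0], [384.0, 188.0]]
w2 0.01 [0.5678 0.2445 0.1027] rms 7.57 
top 0.004 [0.575  0.2448 0.1724] rms 1.7 [[230.0, 154.0], [236.0, 199.0], [189.0, 205.0], [183.0, 163.0]]
top 0.01 [0.5743 0.2438 0.1724] rms 1.76 
scene 0.004 [ 0.8249  0.1673 -0.4257] rms 18.05 [[461.0, 281.0], [460.0, 290.0], [395.0, 285.0], [429.0, 255.0]]
scene 0.01 [ 0.8268  0.1629 -0.4259] rms 18.24
```

View pics/w2.png

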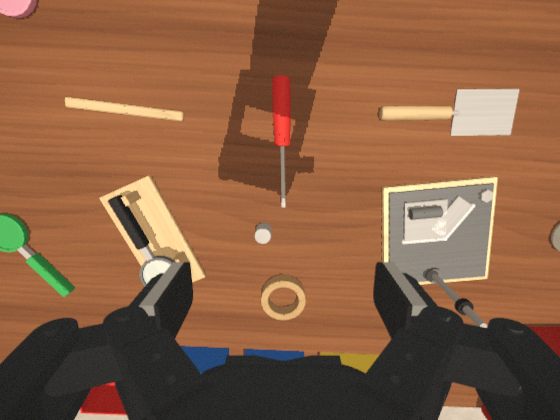

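In this second view the loupe's handle runs from (115,198) to (145,248), and its lens at (157,271) is partly behind a finger. The bracket's board corners are at about (384,189), (496,179), (489,276) and (388,285), with the collar at (464,306).

```bash
cat > fit.py <<'E'
from h import *
from scipy.optimize import least_squares
V={k:dict(np.load(k+".npz")) for k in("w1","w2","s","t")}
C=np.array([[-80,-80],[-80,95],[95,95],[95,-80]])/1e3
pk={"w1":[(218,176),(330,166),(336,267),(234,277)],"w2":[(384,189),(496,179),(489,276),(388,285)],
"t":[(188.5,206),(236.5,0),(0,0),(0,0)]}
def P(x,q,z): c,s=np.cos(x[2]),np.sin(x[2]);return [x[0]+c*q[0]-s*q[1],x[1]+s*q[0]+c*q[1],z]
def ray(pic,u,v):
    E=np.linalg.inv(pic["extrinsics"]);d=E[:3,:3]@[(u-pic["cx"])/pic["fx"],(v-pic["cy"])/pic["fy"],1];return E[:3,3],d
def atz(pic,u,v,z): o,d=ray(pic,u,v);return o+d*(z-o[2])/d[2]
def tri(obs):
    A=np.zeros((3,3));b=np.zeros(3)
    for n,(u,v) in obs.items():
        o,d=ray(V[n],u,v);d/=np.linalg.norm(d);M=np.eye(3)-np.outer(d,d);A+=M;b+=M@o
    return np.linalg.solve(A,b)
E
python3 - <<'E'
from fit import *
def sub(pic,pts):
    g=cv2.cvtColor(pic["color"],cv2.COLOR_RGB2HSV)[...,1];g=cv2.cvtColor(pic["color"],cv2.COLOR_RGB2GRAY)
    return cv2.cornerSubPix(g,np.float32(pts).reshape(-1,1,2),(3,3),(-1,-1),(3,30,.01))[:,0]
def res(x,ns): return np.ravel([np.array(px(V[n],P(x,c,x[3])))-g for n in ns for c,g in zip(C,pk[n])])
for ns in(["w1"],["w2"],["w1","w2"]):
    r=least_squares(lambda x:np.r_[res(x,ns),(x[3]-.006)*(1e3 if len(ns)<2 else 10)],[.58,.25,.08,.006]);print(ns,r.x.round(4),np.sqrt((r.fun**2).mean()).round(2))
x=r.x
for n in V:
    print(n,"bolt",np.round(px(V[n],P(x,(-.055,.074),.015))),"ss,sb,se",[np.round(px(V[n],P(x,q,.02))) for q in((-.04,.055),(.01,.015),(.01,-.05))],"post top",np.round(px(V[n],P(x,(.075,0),.15))))
    print("  collar h vs v:",[(h,np.round(px(V[n],P(x,(.075,0),h/1e3)),1)) for h in(85,95,105)])
print("tri",tri({"w1":(277.5,294),"w2":(464.5,307),"s":(400,189)}),tri({"w1":(277.5,294),"w2":(464.5,307)}))
def en(n,cx,cy,r,k): return cv2.resize(V[n]["color"][cy-r:cy+r,cx-r:cx+r,::-1],(k,k),interpolation=cv2.INTER_NEAREST)
cv2.imwrite("pics/c2.png",np.vstack([np.hstack([en("w1",277,294,20,300),en("s",400,189,20,300)]),np.hstack([en("w2",464,307,20,300),en("w2",135,235,50,300)])]))
for z in(.045,):
  a=atz(V["w2"],129,223,.045);l=atz(V["w2"],157,271,.05);print("handle",a,l)
E
```

```text
['w1'] [0.5802 0.2481 0.1491 0.0057] 0.46
['w2'] [0.5794 0.2516 0.1674 0.0051] 1.34
['w1', 'w2'] [0.5795 0.2496 0.158  0.0061] 1.35
w1 bolt [319. 183.] ss,sb,se [array([308., 194.]), array([285., 228.]), array([245., 232.])] post top [280. 314.]
  collar h vs v: [(85, array([280.1, 286.2])), (95, array([280.1, 289.9])), (105, array([280.1, 293.8]))]
w2 bolt [485. 195.] ss,sb,se [array([474., 207.]), array([447., 239.]), array([406., 243.])] post top [485. 327.]
  collar h vs v: [(85, array([457.1, 298.2])), (95, array([460.9, 302.1])), (105, array([464.9, 306.2]))]
s bolt [373. 178.] ss,sb,se [array([373., 182.]), array([378., 197.]), array([364., 207.])] post top [405. 176.]
  collar h vs v: [(85, array([399.1, 194.5])), (95, array([399.9, 191.9])), (105, array([400.8, 189.1]))]
t bolt [191. 198.] ss,sb,se [array([196., 193.]), array([205., 178.]), array([223., 175.])] post top [201. 153.]
  collar h vs v: [(85, array([204.2, 156.3])), (95, array([203.7, 155.8])), (105, array([203.2, 155.3]))]
tri [0.65301588 0.25836642 0.10731319] [0.65165854 0.25784157 0.10950448]
handle [ 0.5770364  -0.22644538  0.045     ] [ 0.65154606 -0.18766967  0.05      ]
```

View pics/c2.png

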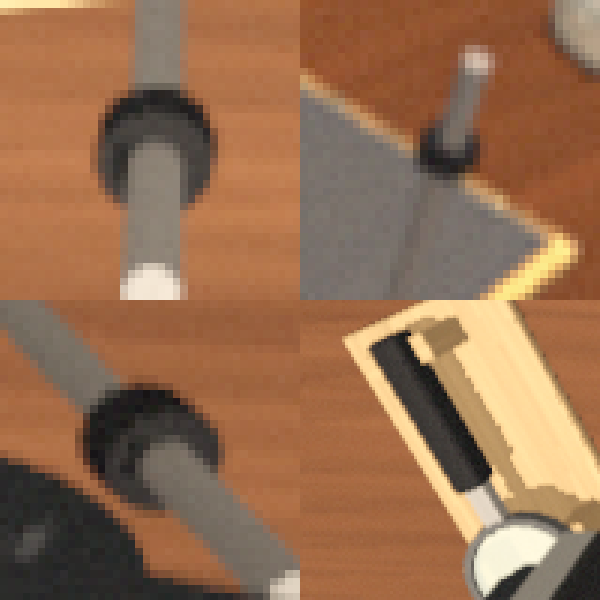

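The crops show the collar centred at about w1 (278,294), w2 (464,307) and scene (400,188.5). The post tops are at w1 (278,311.5), w2 (482.7,325.7) and scene (403.7,177). The last crop is the black-handled, steel-rimmed loupe on the rest, which confirms the target.

```bash
python3 - <<'E'
from fit import *
go([.541,-.2445,.22],207.5)
pk={"w1":[(218,176),(330,166),(336,267),(234,277)],"w2":[(384,189),(496,179),(489,276),(388,285)]}
col={"w1":(278,294),"w2":(464,306.7),"s":(399.7,188.5)};top={"w1":(278,311.5),"w2":(482.7,325.7),"s":(403.7,177)};bolt={"w1":(318,183)}
ns=["w1","w2","s"]
def res(x):
    o=[]
    for i,n in enumerate(ns):
        b=x[5+2*i:7+2*i];o+=list(b/1.5)
        for c,g in zip(C,pk.get(n,[])): o+=list(np.array(px(V[n],P(x,c,x[3])))+b-g)
        o+=list(np.array(px(V[n],P(x,(.075,0),.150)))+b-top[n]); o+=list(np.array(px(V[n],P(x,(.075,0),x[4])))+b-col[n])
    return np.array(o)
r=least_squares(res,[.58,.25,.15,.006,.1]+[0]*6,loss="soft_l1");print(r.x.round(4))
E
```

```text
turn [  0.     0.   -24.51] shift [ -40.4 -243.5  138.5]
[ 0.5794  0.2473  0.1526  0.0066  0.1066  0.3235 -0.1569  0.9626 -0.4818
 -0.3844 -0.1632]
```

In the tool's units: -243 mm is -0.405, 138 mm is 0.23, -24.5 degrees is -0.0681.

Call:
{"fn": "send_rows", "kwargs": {
  "rows": "0 0 -0.0111 -0.0133 -0.075 0.0433 1;0 0 -0.025 -0.0267 -0.15 0.0867 1;0 0 -0.0361 -0.04 -0.225 0.13 1;0 0 -0.05 -0.05 -0.3 0.1733 1;0 0 -0.0611 -0.06 -0.3583 0.2067 1;0 0 -0.0681 -0.0667 -0.405 0.23 1;0 0 -0.0681 -0.0667 -0.405 0.23 1;0 0 -0.0681 -0.0667 -0.405 0.23 1"
}}

```text
time: 5.78
eef_pos: [0.5405, -0.2441, 0.2209]
tcp_rot: [-0.237, 0.972, 0.0, 0.0]
contact_force: [-0.4, 0.3, 0.1]
opening: 1.003
finger_force: 0.0
```

```bash
python3 - <<'E'
from fit import *
s=ctrl.get_state();print(s["time"],s["eef_pos"],np.abs(s["dq"]).max())
p=ctrl.read_camera("wrist");save(p,"w3");np.savez("w3.npz",**{k:np.array(v) for k,v in p.items()})
find(p,["loupe","lens","rest"],1)
print(px(p,[.577,-.2264,.045]),px(p,[.6515,-.1877,.045]))
E
```

```text
5.775 [ 0.54049181 -0.24411044  0.22086899] 0.015612001530179186
loupe 0.91 [ 0.6435 -0.2016  0.0532] [274. 297.]
lens 0.79 [ 0.6427 -0.2019  0.0487] [274. 294.]
rest 0.92 [ 0.5924 -0.2169  0.013 ] [283. 238.]
(np.float64(281.7435984810989), np.float64(232.74563963271166)) (np.float64(281.82973622694965), np.float64(304.02530185138755))
```

View pics/w3.png

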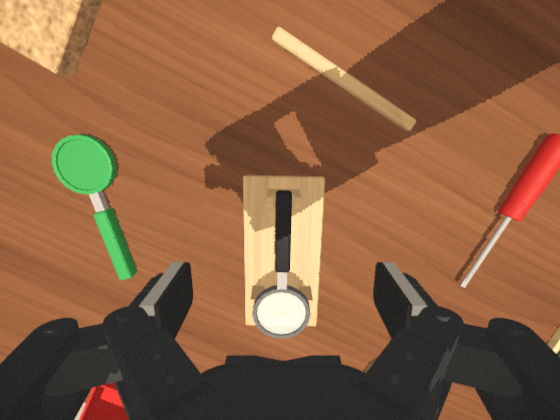

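Here the loupe's handle tail is at (284,192), its front end at (283,271), and the lens centre at (282,312). The loupe is nearly aligned with the tool.

```bash
python3 - <<'E'
from fit import *
V["w3"]=dict(np.load("w3.npz"))
f=tri({"w2":(142.3,247.7),"w3":(283,271)});t=tri({"w2":(115,200),"w3":(284,192)});print(f,t)
p=V["w3"]
# segment dark handle for axis
g=cv2.cvtColor(p["color"],cv2.COLOR_RGB2GRAY);m=np.zeros_like(g);m[185:285,268:298]=(g[185:285,268:298]<60)
v,u=np.nonzero(m);print(len(u),v.min(),v.max());rows=[(r,u[v==r].mean()) for r in(195,210,225,240,255,268)];print(rows)
a=atz(p,np.interp(200,v[np.argsort(v)],u[np.argsort(v)])*0+rows[0][1],195,.054);b=atz(p,rows[-1][1],268,.054);L=atz(p,282,312,.05)
print(a,b,L,np.degrees(np.arctan2(*(b-a)[1::-1])),np.degrees(np.arctan2(*(L-a)[1::-1])))
tl=atz(p,rows[0][1],v.min()-.5,.050);fr=atz(p,rows[-1][1],v.max()+.5,.052);d=(L-a)[:2]/np.linalg.norm((L-a)[:2])
print("origin est: tail",tl[:2]+.052*d,"front",fr[:2]-.033*d,"lens",L[:2]-.085*d)
E
```

```text
[ 0.61259329 -0.20667538  0.05129092] [ 0.54024128 -0.24379738  0.04481963]
786 191 271
[(195, np.float64(283.5)), (210, np.float64(283.0)), (225, np.float64(283.0)), (240, np.float64(280.0)), (255, np.float64(284.3333333333333)), (268, np.float64(284.3333333333333))]
[ 0.53886416 -0.2442363   0.054     ] [ 0.60718351 -0.20773564  0.054     ] [ 0.65736917 -0.18444009  0.05      ] 28.114048017774525 26.774964389601237
origin est: tail [ 0.5821674  -0.22241809] front [ 0.58220028 -0.22025416] lens [ 0.58148264 -0.22273153]
```

```bash
python3 - <<'E'
from h import *
go([.582,-.222,.048],207.2)
E
```

```text
turn [-0.07  0.04  0.3 ] shift [-46.5   0.4 173.5]
```

In the tool's units: 173 mm is 0.2883, -46.5 mm is -0.0775, 0.3 degrees is 0.0008.

Call:
{"fn": "send_rows", "kwargs": {
  "rows": "0 0 0.0008 -0.04 0 0.0667 1;0 0 0.0008 -0.0775 0.0007 0.1333 1;0 0 0.0008 -0.0775 0.0007 0.1917 1;0 0 0.0008 -0.0775 0.0007 0.2417 1;0 0 0.0008 -0.0775 0.0007 0.2717 1;0 0 0.0008 -0.0775 0.0007 0.2883 1;0 0 0.0008 -0.0775 0.0007 0.2883 1"
}}

```text
time: 6.85
eef_pos: [0.5816, -0.2227, 0.0477]
tcp_rot: [-0.235, 0.972, 0.0, -0.0]
contact_force: [-1.0, -1.1, 0.2]
opening: 1.001
finger_force: 0.0
```

Call:
{"fn": "send_rows", "kwargs": {
  "rows": "0 0 0 0 0 0 0;0 0 0 0 0 0 -0.5;0 0 0 0 0 0 -1;0 0 0 0 0 0 -1;0 0 0 0 0 0 -1;0 0 0 0 0 0 -1;0 0 0 0 0 0 -1;0 0 0 0 0 0 -1",
  "grip_force": 70
}}

```text
time: 7.85
eef_pos: [0.5818, -0.223, 0.0481]
tcp_rot: [-0.235, 0.972, -0.0, 0.0]
contact_force: [-1.2, 0.6, 4.7]
opening: 0.174
finger_force: 68.9
```

In the tool's units: -140 mm is -0.2333, -112 mm is -0.1867.

Call:
{"fn": "send_rows", "kwargs": {
  "rows": "0 0 0 0 0 -0.0067 -1;0 0 0 0 0 -0.02 -1;0 0 0 0 0 -0.04 -1;0 0 0 0 0 -0.0667 -1;0 0 0 0 0 -0.1 -1;0 0 0 0 0 -0.1417 -1;0 0 0 0 0 -0.1867 -1;0 0 0 0 0 -0.2333 -1"
}}

```text
time: 8.85
eef_pos: [0.5815, -0.2228, 0.1899]
tcp_rot: [-0.235, 0.972, -0.0, 0.001]
contact_force: [0.0, -0.2, -1.2]
opening: 0.17
finger_force: 68.3
```

Call:
{"fn": "send_rows", "kwargs": {
  "rows": "0 0 0 0 0 0 -1;0 0 0 0 0 0 -1"
}}

```text
time: 9.1
eef_pos: [0.581, -0.2225, 0.1871]
tcp_rot: [-0.235, 0.972, 0.0, -0.0]
contact_force: [0.4, -0.4, -1.3]
opening: 0.172
finger_force: 68.3
```

```bash
python3 - <<'E'
from fit import *
s=ctrl.get_state();print(s["time"],s["eef_pos"],s["contact_force"],s["wrist_torque"],s["opening"])
T=R.from_quat(s["tcp_rot"]).as_matrix()
p=ctrl.read_camera("wrist");save(p,"w4");sc=ctrl.read_camera("scene");save(sc,"s4")
np.savez("w4.npz",**{k:np.array(v) for k,v in p.items()})
for n,q in(("lens",(-.085,0,.003)),("tail",(.052,0,.003)),("mid",(0,0,.003))):
    W=s["eef_pos"]+T@q;print(n,W.round(4),np.round(px(p,W)),np.round(px(sc,W)))
find(p,["lens","loupe"],1);find(sc,["lens","loupe"],2)
c=px(sc,s["eef_pos"]);x,y=int(c[0]),int(c[1])
cv2.imwrite("pics/c4.png",np.hstack([cv2.resize(p["color"][180:400,180:400,::-1],(400,400)),cv2.resize(sc["color"][y-50:y+50,x-40:x+60,::-1],(400,400),interpolation=cv2.INTER_CUBIC)]));print(x-40,y-50)
E
```

```text
9.1 [ 0.58104079 -0.22246569  0.18705564] [ 0.35716317 -0.43584286 -1.3490477 ] [-0.01532266  0.00172242  0.02733683] 0.17200143724985587
lens [ 0.6567 -0.1837  0.184 ] [283. 427.] [260. 242.]
tail [ 0.5348 -0.2462  0.1841] [284. 170.] [206. 218.]
mid [ 0.581  -0.2225  0.1841] [283. 284.] [226. 227.]
lens 0.79 [ 0.5672 -0.2283  0.1925] [286. 262.]
loupe 0.98 [ 0.5673 -0.2315  0.1951] [279. 262.]
lens 0.86 [ 0.6373 -0.4279  0.0126] [161. 334.]
lens 0.76 [ 0.2789 -0.5649  0.0159] [ 54. 251.]
loupe 0.94 [ 0.6546 -0.1954  0.1862] [255. 243.]
loupe 0.87 [ 0.2787 -0.5682  0.0107] [ 53. 253.]
186 176
```

View pics/c4.png

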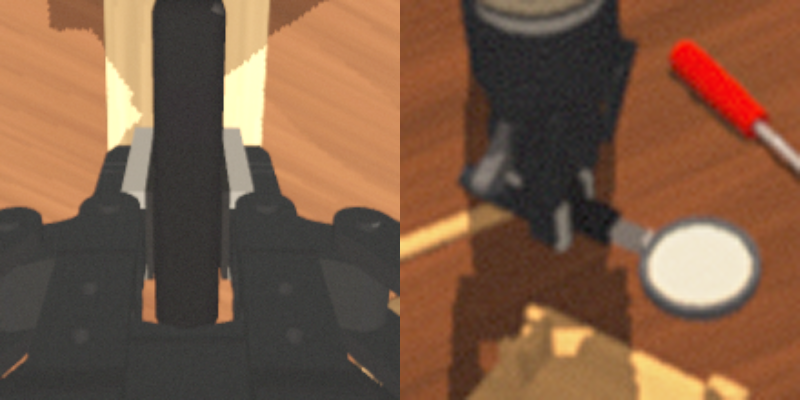

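The loupe is held. The lens centre is at scene (261.7,242.5), against a predicted (260,242), so it is level and where expected. Next I'll look at the collar from the side on the way.

```bash
python3 - <<'E'
from fit import *
go([.60,.07,.22],180)
s=ctrl.get_state();T=R.from_quat(s["tcp_rot"]).as_matrix();p=dict(np.load("w4.npz"))
print("tail top/bottom edge px",px(p,s["eef_pos"]+T@[.052,0,-.006]),px(p,s["eef_pos"]+T@[.052,0,.012]))
g=cv2.cvtColor(p["color"],cv2.COLOR_RGB2GRAY);print([(r,int(g[r,284])) for r in range(166,190,2)])
E
```

```text
turn [ 0.08 -0.08 27.14] shift [-150.3  251.7  -33.4]
tail top/bottom edge px (np.float64(283.5970258026697), np.float64(173.23138734023433)) (np.float64(283.485414981131), np.float64(166.19654103561368))
[(166, 192), (168, 199), (170, 202), (172, 201), (174, 47), (176, 47), (178, 45), (180, 52), (182, 50), (184, 52), (186, 54), (188, 56)]
```

In the tool's units: 252 mm is 0.42, -150 mm is -0.25, 27 degrees is 0.075.

Call:
{"fn": "send_rows", "kwargs": {
  "rows": "0 0 0.0111 -0.025 0.0417 -0.0067 -1;0 0 0.0222 -0.0667 0.1117 -0.015 -1;0 0 0.0333 -0.1083 0.1817 -0.025 -1;0 0 0.0472 -0.15 0.2517 -0.0333 -1;0 0 0.0583 -0.1917 0.3217 -0.0433 -1;0 0 0.0694 -0.23 0.3833 -0.0517 -1;0 0 0.075 -0.25 0.42 -0.055 -1;0 0 0.075 -0.25 0.42 -0.055 -1"
}}

```text
time: 10.4
eef_pos: [0.5998, 0.0717, 0.2203]
tcp_rot: [-0.003, 1.0, 0.0, -0.0]
contact_force: [-0.9, -0.4, -1.3]
opening: 0.172
finger_force: 68.3
```

Call:
{"fn": "send_rows", "kwargs": {
  "rows": "0 0 0 0 0 0 -1;0 0 0 0 0 0 -1"
}}

```text
time: 10.65
eef_pos: [0.6, 0.0689, 0.2202]
tcp_rot: [-0.001, 1.0, -0.0, -0.0]
contact_force: [0.0, 0.1, -0.8]
opening: 0.179
finger_force: 68.3
```

```bash
python3 - <<'E'
from fit import *
s=ctrl.get_state();print(s["time"],s["eef_pos"])
p=ctrl.read_camera("wrist");save(p,"w5");np.savez("w5.npz",**{k:np.array(v) for k,v in p.items()})
x=[.5794,.2473,.1526]
a=px(p,P(x,(.075,0),.1066));print("collar pred",a,"top",px(p,P(x,(.075,0),.15)),"base",px(p,P(x,(.075,0),.006)),[np.round(px(p,P(x,c,.0066))) for c in C])
find(p,["focus_mark"],1)
im=p["color"][130:330,360:560,::-1];cv2.imwrite("pics/c5.png",cv2.resize(im,(600,600),interpolation=cv2.INTER_NEAREST))
E
```

```text
10.65 [0.59996523 0.06889048 0.22019731]
collar pred (np.float64(506.9900435444847), np.float64(273.5829030413376)) top (np.float64(549.568086710648), np.float64(302.8890558520088)) base (np.float64(446.411950125321), np.float64(231.88744851345155)) [array([368., 103.]), array([542.,  75.]), array([529., 236.]), array([379., 257.])]
focus_mark 0.91 [0.6494 0.2515 0.1129] [505. 273.]
```

View pics/c5.png

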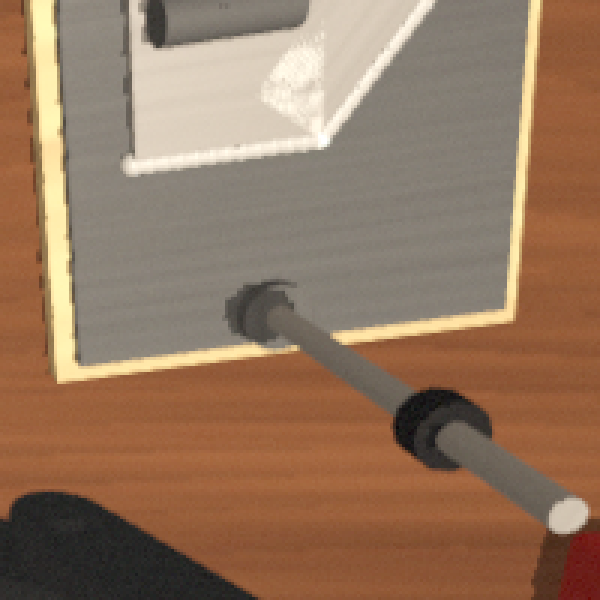

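The collar is at crop (442,429), which is pixel (507.3,273), and the post top is at pixel (549.3,301.7). Both match the prediction. The bead end is at pixel (403.3,185) and its bend at (467.3,176.7).

```bash
python3 - <<'E'
from fit import *
p=dict(np.load("w5.npz"));x=[.5794,.2473,.1526]
for q in((.01,.015),(.01,-.05)):print(np.round(px(p,P(x,q,.02)),1))
print("meas bend,end",atz(p,467.3,176.7,.02),atz(p,403.3,185,.02))
S,B,E=[np.array(P(x,q,.1066)) for q in((-.04,.055),(.01,.015),(.01,-.05))];print(S,B,E)
V["w5"]=p;print("tri collar",tri({"w1":(278,294),"w5":(507.3,273),"s":(399.7,188.5),"w2":(464,306.7)}),"top",tri({"w1":(278,311.5),"w5":(549.3,301.7),"s":(403.7,177),"w2":(482.7,325.7)}))
d=.085*np.array([np.cos(np.radians(27)),np.sin(np.radians(27)),0])
T=S-d+[0,0,.003];print("tcp",T);go(T,207)
E
```

```text
[467.4 177.3]
[405.5 186.4]
meas bend,end [0.58636126 0.26340312 0.02      ] [0.59535985 0.19693113 0.02      ]
[0.53150437 0.29558052 0.1066    ] [0.58700367 0.26364577 0.1066    ] [0.59688421 0.19940112 0.1066    ]
tri collar [0.65229239 0.25815532 0.10787653] top [0.65254509 0.25893482 0.14869351]
tcp [0.45576881 0.25699133 0.1096    ]
turn [-0.000e+00 -2.000e-02 -2.694e+01] shift [144.  188.2 110.7]
```

In the tool's units: 188 mm is 0.3133, 144 mm is 0.24, -27 degrees is -0.075.

Call:
{"fn": "send_rows", "kwargs": {
  "rows": "0 0 -0.0111 0.025 0.0333 0 -1;0 0 -0.025 0.07 0.0917 0 -1;0 0 -0.0389 0.1167 0.1533 0 -1;0 0 -0.0528 0.1633 0.2133 0 -1;0 0 -0.0639 0.2033 0.2667 0 -1;0 0 -0.0722 0.23 0.3 0.0083 -1;0 0 -0.075 0.24 0.3133 0.025 -1;0 0 -0.075 0.24 0.3133 0.05 -1"
}}

```text
time: 11.75
eef_pos: [0.4553, 0.258, 0.1901]
tcp_rot: [-0.235, 0.972, -0.0, 0.001]
contact_force: [0.2, -0.2, -0.5]
opening: 0.176
finger_force: 68.4
```

```bash
cat > tgt.py <<'E'
from fit import *
x=[.5792,.2470,.1526];H=.1075
s=ctrl.get_state();T0=R.from_quat(s["tcp_rot"]).as_matrix();print(s["time"],"tcp",s["eef_pos"].round(4),"lens",(s["eef_pos"]+T0@[-.085,0,.003]).round(4),"F",s["contact_force"].round(1))
S,B,E=[np.array(P(x,q,H)) for q in((-.04,.055),(.01,.015),(.01,-.05))]
d=.085*np.array([np.cos(np.radians(27)),np.sin(np.radians(27)),0])
for n,L in(("S",S),("B",B),("E",E)): print(n,L.round(4));go(L-d+[0,0,.003],207)
E
python3 tgt.py
```

```text
11.75 tcp [0.4553 0.258  0.1901] lens [0.5309 0.2968 0.1872] F [ 0.2 -0.2 -0.5]
S [0.5313 0.2953 0.1075]
turn [-0.02  0.06  0.22] shift [ 0.4 -1.2 79.6]
B [0.5868 0.2633 0.1075]
turn [-0.02  0.06  0.22] shift [-34.3 -55.   79.7]
E [0.5967 0.1991 0.1075]
turn [-0.02  0.06  0.22] shift [ -13.7 -116.7   79.7]
```

In the tool's units: 79.5 mm is 0.1325, 77 mm is 0.1283, 0.2 degrees is 0.0006.

Call:
{"fn": "send_rows", "kwargs": {
  "rows": "0 0 0.0006 0 -0.0017 0.0233 -1;0 0 0.0006 0 -0.0017 0.05 -1;0 0 0.0006 0 -0.0017 0.0767 -1;0 0 0.0006 0 -0.0017 0.1 -1;0 0 0.0006 0 -0.0017 0.1183 -1;0 0 0.0006 0 -0.0017 0.1283 -1;0 0 0.0006 0 -0.0017 0.1325 -1;0 0 0.0006 0 -0.0017 0.1325 -1"
}}

```text
time: 12.75
eef_pos: [0.4562, 0.2568, 0.1113]
tcp_rot: [-0.233, 0.972, 0.0, 0.0]
contact_force: [0.0, 0.2, -0.4]
opening: 0.174
finger_force: 68.4
```

Call:
{"fn": "send_rows", "kwargs": {
  "rows": "0 0 0 0 0 0 -1;0 0 0 0 0 0 -1;0 0 0 0 0 0 -1"
}}

```text
time: 13.12
eef_pos: [0.4562, 0.2568, 0.1113]
tcp_rot: [-0.233, 0.972, 0.0, 0.0]
contact_force: [0.7, 0.5, -1.3]
opening: 0.173
finger_force: 68.4
```

```bash
python3 tgt.py; python3 - <<'E'
from fit import *
s=ctrl.get_state();T=R.from_quat(s["tcp_rot"]).as_matrix();L=s["eef_pos"]+T@[-.085,0,.003]
sc=ctrl.read_camera("scene");print("lens pred px",px(sc,L),"collar",px(sc,[.653,.2586,.1075]));find(sc,["lens","loupe","focus_mark"],2)
cv2.imwrite("pics/c6.png",cv2.resize(sc["color"][140:220,330:440,::-1],(770,560),interpolation=cv2.INTER_CUBIC))
E
```

```text
13.125 tcp [0.4562 0.2568 0.1113] lens [0.5319 0.2953 0.1083] F [ 0.7  0.5 -1.3]
S [0.5313 0.2953 0.1075]
turn [-0.    0.03 -0.06] shift [0.6 0.2 0.8]
B [0.5868 0.2633 0.1075]
turn [-0.    0.03 -0.06] shift [-34.5 -53.4   0.8]
E [0.5967 0.1991 0.1075]
turn [-0.    0.03 -0.06] shift [ -14.2 -115.2    0.8]
lens pred px (np.float64(378.2235937420339), np.float64(159.34192802731937)) collar (np.float64(400.1169778862764), np.float64(188.7206292621496))
lens 0.69 [0.5181 0.2775 0.1099] [370. 158.]
lens 0.68 [ 0.2766 -0.5644  0.0111] [ 55. 252.]
loupe 0.86 [0.5225 0.2729 0.1117] [370. 159.]
loupe 0.64 [ 0.2576 -0.3553  0.011 ] [131. 215.]
focus_mark 0.62 [0.6581 0.253  0.108 ] [400. 190.]
focus_mark 0.52 [ 0.4928 -0.52    0.0278] [ 96. 302.]
```

View pics/c6.png

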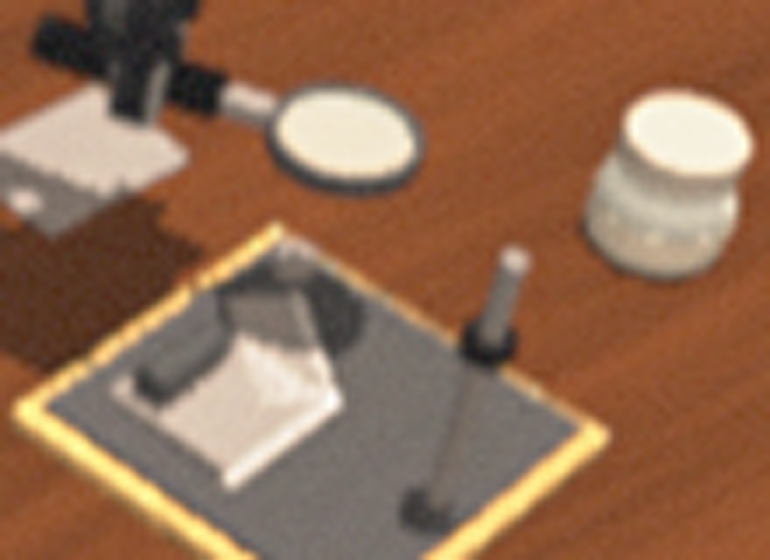

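The lens centre is seen at (379.3,159.6) against a predicted (378.2,159.3), above the bolt end, and the collar is where expected. Now I'll trace the bead at 2.5 mm per row.

In the tool's units: -16.7 mm is -0.0278, -14.6 mm is -0.0243.

Call:
{"fn": "send_rows", "kwargs": {
  "rows": "0 0 0 -0.0023 -0.0035 0.0005 -1;0 0 0 -0.0045 -0.007 0.001 -1;0 0 0 -0.0068 -0.0105 0.0013 -1;0 0 0 -0.0092 -0.014 0.0013 -1;0 0 0 -0.0115 -0.0175 0.0013 -1;0 0 0 -0.0137 -0.0208 0.0013 -1;0 0 0 -0.016 -0.0243 0.0013 -1;0 0 0 -0.0183 -0.0278 0.0013 -1"
}}

```text
time: 14.32
eef_pos: [0.4736, 0.2467, 0.1102]
tcp_rot: [-0.233, 0.973, -0.0, 0.0]
contact_force: [0.7, 0.2, -1.0]
opening: 0.175
finger_force: 68.4
```

In the tool's units: -16.7 mm is -0.0278, -14.6 mm is -0.0243.

Call:
{"fn": "send_rows", "kwargs": {
  "rows": "0 0 0 -0.0023 -0.0035 0 -1;0 0 0 -0.0045 -0.007 0 -1;0 0 0 -0.0068 -0.0105 0 -1;0 0 0 -0.0092 -0.014 0 -1;0 0 0 -0.0115 -0.0175 0 -1;0 0 0 -0.0137 -0.0208 0 -1;0 0 0 -0.016 -0.0243 0 -1;0 0 0 -0.0183 -0.0278 0 -1"
}}

```text
time: 15.32
eef_pos: [0.4909, 0.2368, 0.1102]
tcp_rot: [-0.233, 0.973, -0.0, -0.0]
contact_force: [0.2, -0.1, -1.2]
opening: 0.172
finger_force: 68.4
```

```bash
python3 tgt.py
```

```text
15.325 tcp [0.4909 0.2368 0.1102] lens [0.5667 0.2753 0.1072] F [ 0.2 -0.1 -1.2]
S [0.5313 0.2953 0.1075]
turn [ 0.   -0.   -0.07] shift [22.5 33.7 -0.3]
B [0.5868 0.2633 0.1075]
turn [ 0.   -0.   -0.07] shift [-12.5 -19.9  -0.3]
E [0.5967 0.1991 0.1075]
turn [ 0.   -0.   -0.07] shift [  7.8 -81.6  -0.3]
```

In the tool's units: -16.9 mm is -0.0282, -10.6 mm is -0.0177.

Call:
{"fn": "send_rows", "kwargs": {
  "rows": "0 0 0 -0.0022 -0.0035 0 -1;0 0 0 -0.0043 -0.007 0 -1;0 0 0 -0.0067 -0.0105 0 -1;0 0 0 -0.0088 -0.0142 0 -1;0 0 0 -0.011 -0.0177 0 -1;0 0 0 -0.0133 -0.0212 0 -1;0 0 0 -0.0155 -0.0247 0 -1;0 0 0 -0.0177 -0.0282 0 -1"
}}

```text
time: 16.32
eef_pos: [0.508, 0.2266, 0.1102]
tcp_rot: [-0.233, 0.972, 0.0, -0.0]
contact_force: [0.7, 0.7, -0.4]
opening: 0.174
finger_force: 68.4
```

In the tool's units: -18.6 mm is -0.031, -16.2 mm is -0.027.

Call:
{"fn": "send_rows", "kwargs": {
  "rows": "0 0 0 -0.0022 -0.0035 0 -1;0 0 0 -0.0023 -0.0073 0 -1;0 0 0 -0.001 -0.0113 0 -1;0 0 0 0.0003 -0.0152 0 -1;0 0 0 0.0015 -0.0192 0 -1;0 0 0 0.0028 -0.0232 0 -1;0 0 0 0.0042 -0.027 0 -1;0 0 0 0.0055 -0.031 0 -1"
}}

```text
time: 17.32
eef_pos: [0.5134, 0.2084, 0.1102]
tcp_rot: [-0.233, 0.972, -0.0, 0.0]
contact_force: [0.6, -0.1, -1.2]
opening: 0.172
finger_force: 68.4
```

```bash
python3 tgt.py
```

```text
17.325 tcp [0.5134 0.2084 0.1102] lens [0.5892 0.2469 0.1072] F [ 0.6 -0.1 -1.2]
S [0.5313 0.2953 0.1075]
turn [-0.    0.   -0.06] shift [29.6 69.3 -0.3]
B [0.5868 0.2633 0.1075]
turn [-0.    0.   -0.06] shift [-5.4 15.7 -0.3]
E [0.5967 0.1991 0.1075]
turn [-0.    0.   -0.06] shift [ 14.9 -46.1  -0.3]
```

In the tool's units: -19 mm is -0.0317, 5.4 mm is 0.009.

Call:
{"fn": "send_rows", "kwargs": {
  "rows": "0 0 0 0.0013 -0.004 0 -1;0 0 0 0.0025 -0.008 0 -1;0 0 0 0.0038 -0.0118 0 -1;0 0 0 0.0052 -0.0158 0 -1;0 0 0 0.0065 -0.0198 0 -1;0 0 0 0.0077 -0.0238 0 -1;0 0 0 0.009 -0.0278 0 -1;0 0 0 0.0103 -0.0317 0 -1"
}}

```text
time: 18.32
eef_pos: [0.5165, 0.1886, 0.1102]
tcp_rot: [-0.233, 0.972, 0.0, 0.0]
contact_force: [-0.1, -1.5, -2.0]
opening: 0.174
finger_force: 68.4
```

In the tool's units: -19 mm is -0.0317, 1.5 mm is 0.0025.

Call:
{"fn": "send_rows", "kwargs": {
  "rows": "0 0 0 0.0013 -0.004 0 -1;0 0 0 0.0025 -0.008 0 -1;0 0 0 0.0038 -0.0118 0 -1;0 0 0 0.0052 -0.0158 0 -1;0 0 0 0.0065 -0.0198 0 -1;0 0 0 0.0077 -0.0238 0 -1;0 0 0 0.009 -0.0278 0 -1;0 0 0 0.0103 -0.0317 0 -1"
}}

```text
time: 19.32
eef_pos: [0.5196, 0.1689, 0.1103]
tcp_rot: [-0.233, 0.972, 0.0, 0.0]
contact_force: [0.9, 0.8, -1.5]
opening: 0.172
finger_force: 68.4
```

```bash
python3 tgt.py
```

```text
19.325 tcp [0.5196 0.1689 0.1103] lens [0.5953 0.2074 0.1073] F [ 0.9  0.8 -1.5]
S [0.5313 0.2953 0.1075]
turn [ 0.    0.   -0.06] shift [ 17.3 107.3  -0.2]
B [0.5868 0.2633 0.1075]
turn [ 0.    0.   -0.06] shift [-17.7  53.6  -0.2]
E [0.5967 0.1991 0.1075]
turn [ 0.    0.   -0.06] shift [ 2.6 -8.1 -0.2]
```

In the tool's units: -9 mm is -0.015, 1.5 mm is 0.0025.

Call:
{"fn": "send_rows", "kwargs": {
  "rows": "0 0 0 0.0013 -0.004 0 -1;0 0 0 0.0025 -0.008 0 -1;0 0 0 0.0038 -0.0117 0 -1;0 0 0 0.0047 -0.0143 0 -1;0 0 0 0.0047 -0.015 0 -1;0 0 0 0.0047 -0.015 0 -1;0 0 0 0.0047 -0.015 0 -1;0 0 0 0.0047 -0.015 0 -1"
}}

```text
time: 20.32
eef_pos: [0.5211, 0.1598, 0.1102]
tcp_rot: [-0.233, 0.972, 0.0, -0.0]
contact_force: [-1.5, 0.0, -0.7]
opening: 0.174
finger_force: 68.4
```

Call:
{"fn": "send_rows", "kwargs": {
  "rows": "0 0 0 0 0 0 -1;0 0 0 0 0 0 -1;0 0 0 0 0 0 -1;0 0 0 0 0 0 -1;0 0 0 0 0 0 -1;0 0 0 0 0 0 -1;0 0 0 0 0 0 -1;0 0 0 0 0 0 -1"
}}

```text
time: 21.32
eef_pos: [0.5211, 0.1598, 0.1102]
tcp_rot: [-0.233, 0.972, 0.0, 0.0]
contact_force: [0.9, 0.5, -1.0]
opening: 0.175
finger_force: 68.4
```

```bash
python3 - <<'E'
from tgt import *
L=s["eef_pos"]+T0@[-.085,0,.003]
sc=ctrl.read_camera("scene");print("lens pred px",px(sc,L),"collar",px(sc,[.653,.2586,.1075]),np.abs(s["dq"]).max());find(sc,["focus_mark"],1)
cv2.imwrite("pics/c7.png",cv2.resize(sc["color"][140:220,330:440,::-1],(770,560),interpolation=cv2.INTER_CUBIC))
E
```

```text
21.325 tcp [0.5211 0.1598 0.1102] lens [0.5969 0.1983 0.1073] F [ 0.9  0.5 -1. ]
S [0.5313 0.2953 0.1075]
turn [-0.    0.   -0.06] shift [ 14.5 116.1  -0.3]
B [0.5868 0.2633 0.1075]
turn [-0.    0.   -0.06] shift [-20.5  62.5  -0.3]
E [0.5967 0.1991 0.1075]
turn [-0.    0.   -0.06] shift [-0.2  0.7 -0.3]
lens pred px (np.float64(368.7681178225032), np.float64(185.13812116487935)) collar (np.float64(400.1169778862764), np.float64(188.7206292621496)) 0.001110407170402918
```

View pics/c7.png

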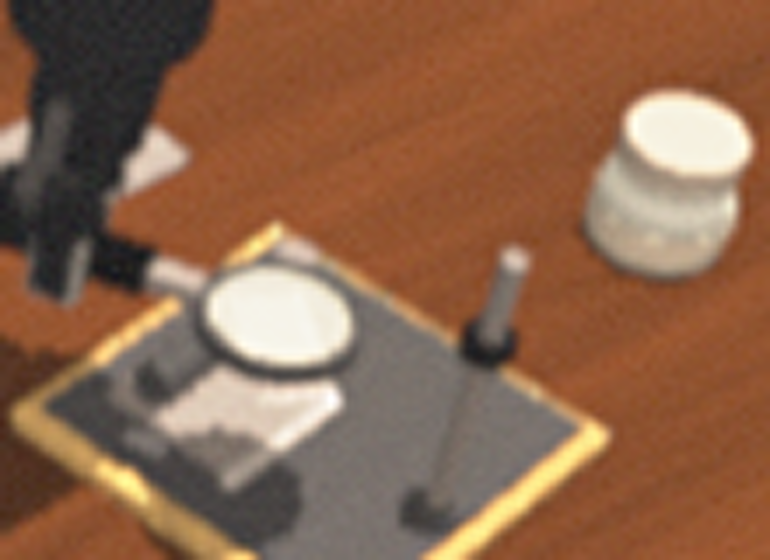

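The lens is at (369.5,185.5) against a predicted (368.8,185.1). It is over the far end of the bead, level and still. The collar has not moved, at crop (488,343).

```bash
python3 -c "
from plant import ctrl
print(ctrl.sign_off())"
```

```text
the job is handed in; nothing more can be done
None
```

I traced the bead with the loupe from the bolt end round the bend to the other end, at about 2 cm/s and collar height (about 107 mm), and handed in the job with the loupe held level and still over that end; the collar had not moved, and I saw no sign of contact with the bracket.

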